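Roll the brass weight onto the glued seam of a fan template

ROBOT

A 6-joint arm with a two-finger parallel gripper is mounted at the origin on the work surface. World frame = base frame: x ahead of the robot, y to its left, z up, the work surface at z = 0. Lengths are in m, angles in degrees, forces in N, time in s.
With the tool pointing down it reaches from about 0.275 to 0.85 m from the base axis. Payload 5.2 kg.
Tool frame: the origin (TCP) lies on the centre line of the jaws, within the pads' length; the fingertips stand 22 mm ahead of it and the grasp point (between the pads) lies 3 mm ahead of it; z points along the fingers, y is the line along which they close (so a half turn about z gives the same grasp; the last joint's range is limited). The gripper opens to 85 mm and grips with 20 to 120 N. Pads are 22 mm wide; open, the fingers measure 114 mm over their backs; the gripper's body (76 mm by 85 mm) begins 54 mm behind the grasp point. The pads swing forward as they close: fully open they stand 13 mm farther back than shut.
Start: joints at [53.297, 14.817, 87.949, -0, 77.235, -11.62], TCP at [0.233, 0.498, 0.253] pointing down, gripper open.
Joint ranges: [-179.93, 179.93], [-52.35, 119.4], [10.71, 147.94], [-69.91, 249.91], [12.55, 155.21], [-178.61, 178.61]. Speed limits (degrees/s): [147.25, 147.25, 180, 180, 180, 180].

INTERFACE

Orientations are given as a 3x3 rotation matrix whose columns are the frame's x, y, z axes.
In Python, from bench import env gives the robot as it stands. Calls block until the motion is done:
- env.move_pose(position, orientation): joint-space move of the TCP to a pose.
- env.movel(position, rot=None, rate=0.15): straight line of the TCP; rot=None keeps the orientation; rate is the mean speed in m/s.
- env.move_joints(angles): joint-space move.
- env.ungrasp() and env.close(): open the fingers fully, or close them until they stop; the grip force is fixed at half the most.
- env.hold(seconds).
- env.ik(position, orientation): joint angles nearest the present ones, or None.
- env.get_image(name): name is "scene" or "top"; returns a dict with "frame" (420x560x3 uint8, red, green, blue), "range_z" (420x560 float32, m along the optical axis (not along the pixel's ray), 0 where there is no reading), "camera_matrix" (3x3 intrinsics, pixels), "D" ([k1, k2, p1, p2, k3] as OpenCV has them; the pictures are not rectified), "rvec" (rotation vector, rad) and "tvec" (3), from world to camera coordinates, as OpenCV has them. Camera axes: x right, y down, z forward; pixel columns grow to the right and rows downward; lengths in m; the calibration is good to about 2 mm. A picture is of the moment at which its call begins.
A pose or a line that the arm cannot do raises env.MotionError and nothing moves.
- env.sign_off(): hands the job in; it is judged then, once.
Readings, each from a call of its own:
- env.read_time_s(): time.
- env.read_joints(): joint angles.
- env.read_qvel(): joint speeds.
- env.read_joint_efforts(): joint torques, N m.
- env.read_tcp_pos(): TCP position.
- env.read_ee_rot(): TCP orientation.
- env.read_contact_force(): force on the tool from outside, world axes, zero at the start.
- env.read_wrist_torque(): the same for the moment, N m.
- env.read_opening(): finger opening in m.
- env.read_grasp_force(): force on a finger pad.
Only numpy, scipy, OpenCV 4.12 (cv2) and the standard library are available. Lean on these libraries where they do the work, as an engineer would, in place of code of your own. Each camera call takes 0.05 s, during which the arm holds its last target. There are 200 camera calls.

TASK

The two halves of the white fan-shaped template on the green cutting mat have just been joined with a strip of red tape: it now needs the brass roller on it as a weight while the glue dries. With the fingertips, gently push the top of the lying roller sideways so that it rolls over to the red tape, and leave it at rest there, lying along the tape with the middle of the roller over the tape and the tape's whole length under it. Only push it: do not pinch it or lift it, and leave everything else on the bench where it is.

Things in the scene. Friction and masses are not known exactly. Their poses are not given: they have to be found in the camera images.
- roller: loose brass tube with dark end plugs, 40 mm in diameter, 160 mm long, 0.45 to 0.75 kg, on the mat left or right of the tape, 85 to 135 mm off, within 0.07 rad of parallel. Origin: middle, on its axis; x along the tube; y and z turn as it rolls. Nudged at 40 mm/s it runs on some 10 mm. A fingertip pushed along on its top rolls it half the finger's way; one pushed into its back above the axis wedges
- mat: fixed green cutting mat with a pale grid, 300 mm (its x) by 450 mm (its y), 3 mm thick, carrying the flat white fan-shaped template (taped down flat, with fine radial fold lines). Origin: centre of its underside, on the bench; its x axis points away from the robot along the red tape, y to the left, z up
- tape (a point): the middle of the strip of red tape, on the mat's upper face, 3 mm above the bench. The tape is 110 mm long and 16 mm wide; this point's x axis runs along the tape, y across it (to the left), z up. The roller's origin has to end 20 mm above this point, its x along this x either way round. The mat is bare between roller and tape, and for 60 mm behind the roller
- glue_jar: loose white jar with a red lid, 54 mm in diameter, 58 mm high, standing on the mat on the other side of the tape from the roller, 85 to 135 mm from the tape. Origin: centre of its foot
- bone_folder: loose ivory-coloured flat folding tool, 18 by 135 by 5 mm, lying along the far edge of the mat, right half. Origin: middle of its underside; y along its length
- rib_bundle: loose tied bundle of bamboo fan ribs, 190 by 56 by 16 mm, on the bench to the right of the mat. Origin: centre of its underside; x along its length
- folded_fan: loose closed fan with black guard sticks, 222 by 22 by 20 mm, on the bench to the left of the mat. Origin: centre of its underside; x along its length
- brush_pot: blue ceramic pot full of brushes, 84 mm in diameter, the pot 105 mm and the brushes 220 mm high, on the bench to the left of the mat, beyond the folded fan. Origin: centre of its foot
- steel_weight: loose steel block with a small knob, 30 by 60 by 40 mm high, 0.3 kg, at the far edge of the mat, left half. Origin: centre of its underside
Things that resemble listed ones, but are neither listed nor needed, are in the scene too. What is shaped like the roller but purple or turquoise is not meant.

How it is judged (in metres and radians):
On the way:
1. the roller rolls (a quarter turn or more about its own axis) (angle between roller's own z axis and vertical above 1.2 rad), for 0.05 s.
At the end, for the whole second after the job is handed in: the roller rests on the mat, its middle within 8 mm of the tape's centre line and within 25 mm of the tape's middle lengthways (so that all the tape is under it), along the tape within 0.12 rad; everything else is within 15 mm of where it stood (y of roller in the frame of tape between -0.008 and 0.008 m and x of roller in the frame of tape between -0.025 and 0.025 m and angle between the x axis of roller and the x axis of tape, either way round below 0.12 rad and height (world z) of roller between 0.02 and 0.026 m and linear speed of roller below 0.01 m/s and angular speed of roller below 0.4 rad/s and distance of each of glue_jar, bone_folder, rib_bundle, folded_fan, brush_pot, steel_weight from where it was at the start of the episode below 0.015 m); the robot touches nothing.
It fails at once if the roller is lifted (its axis more than 8 mm higher than when it lies) (height (world z) of roller above 0.031 m).
It fails at once if the roller is pinched or pressed hard (more than 38 N from the fingers) (contact force between the fingers and roller above 38 N).
It fails at once if the roller is flung (faster than 0.4 m/s) (linear speed of roller above 0.4 m/s).
It fails at once if one of the other things on the bench is moved more than 15 mm (distance of any of glue_jar, bone_folder, rib_bundle, folded_fan, brush_pot, steel_weight from where it was at the start of the episode above 0.015 m).
It also fails if it takes over 69 s, if anything falls off the work surface, if the arm or the gripper's body presses on something with over 40 N, if the wrist force passes 120 N, or if a joint passes its speed limit or range.

## Working session

There is one attempt and no reset: what is moved stays moved. The work goes in short steps, each a Python script; the robot and the scene stay as the last script left them, time stands still between calls to the robot, and variables do not carry over. Pictures are saved under pics/ and viewed, at most 10 in all, crops included, and the job is handed in when it is done.

```bash
mkdir -p pics; ls; python3 - <<'E'
from bench import env
import cv2,numpy as np
for n in("top","scene"):
    d=env.get_image(n); cv2.imwrite(f"pics/{n}0.png",d["frame"][...,::-1]); np.savez(f"{n}0.npz",**d)
    print(n,d["camera_matrix"],d["D"],d["rvec"],d["tvec"])
E
```

```text
pics
top [[483.77903428   0.         279.50836973]
 [  0.         483.77903428 208.81807122]
 [  0.           0.           1.        ]] [0.00507235 0.         0.         0.         0.        ] [ 2.14447688 -2.13063368  0.14301138] [0.00954402 0.55926548 1.10024619]
scene [[446.12652614   0.         282.83970356]
 [  0.         446.12652614 203.58420973]
 [  0.           0.           1.        ]] [-0.06435038  0.          0.          0.          0.        ] [ 1.49771793  2.21828714 -0.75752566] [ 0.20120281 -0.37409519  1.49875298]
```

View pics/top0.png

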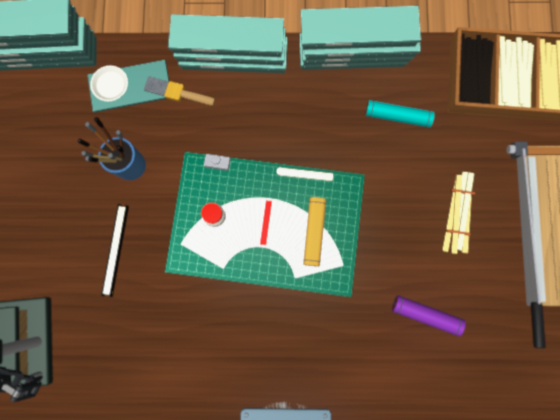

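View pics/scene0.png

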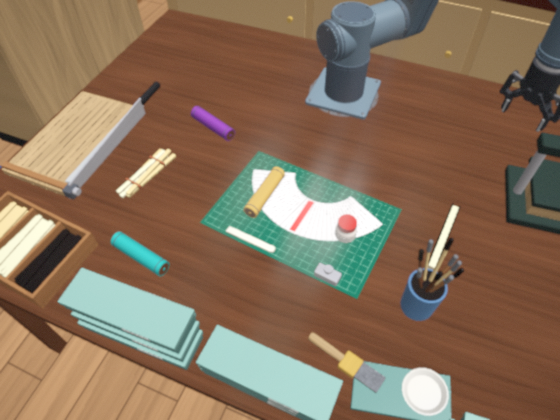

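The top view shows three tubes: brass at (315,231) on the mat, purple at (429,315) and turquoise at (400,113). Only the brass one fits the description, since it lies on the mat beside the tape. The red tape is at (266,222) and the jar lid at (212,214). I'll measure these and check a crop.

```bash
cat > vis.py <<'E'
import cv2,numpy as np
def rays(d,uv):
    R=cv2.Rodrigues(np.array(d["rvec"],float))[0]; t=np.array(d["tvec"],float).ravel()
    p=cv2.undistortPoints(np.array(uv,float).reshape(-1,1,2),d["camera_matrix"],d["D"]).reshape(-1,2)
    r=np.c_[p,np.ones(len(p))]
    return -R.T@t, r@R
def onplane(d,uv,z):
    c,r=rays(d,uv); return c+r*((z-c[2])/r[:,2])[:,None]
def depthpts(d,uv):
    c,r=rays(d,uv); uv=np.array(uv,int); return c+r*d["range_z"][uv[:,1],uv[:,0]][:,None]
def blob(mask):
    n,l,s,_=cv2.connectedComponentsWithStats(mask.astype(np.uint8))
    out=[]
    for i in range(1,n):
        if s[i,4]>60: ys,xs=np.where(l==i); out.append(np.c_[xs,ys])
    return out
def line(P):
    vx,vy,x,y=cv2.fitLine(P[:,:2].astype(np.float32),cv2.DIST_L2,0,.01,.01).ravel()
    v=np.array([vx,vy]); v*=np.sign(v[0]); s=(P[:,:2]-[x,y])@v; e=(P[:,:2]-[x,y])@[-v[1],v[0]]
    return np.array([x,y])+v*(s.min()+s.max())/2+np.array([-v[1],v[0]])*(e.min()+e.max())/2, v, np.ptp(s), np.ptp(e)
def hsv(d): return cv2.cvtColor(d["frame"],cv2.COLOR_RGB2HSV)
def masks(d):
    h=hsv(d); H,S,V=h[...,0],h[...,1],h[...,2]
    return ((H<6)|(H>174))&(S>150)&(V>120), (H>14)&(H<28)&(S>110)&(V>90)
E
python3 - <<'E'
from vis import *
for n in("top","scene"):
    d=dict(np.load(n+"0.npz")); r,b=masks(d)
    print(n,"cam",rays(d,[[0,0]])[0])
    for k,m,z in(("red",r,.003),("brass",b,.023)):
        for B in blob(m):
            P=onplane(d,B,z); c,v,L,W=line(P); D=depthpts(d,B)
            print(k,B.mean(0).round(),len(B),"c",c.round(4),"ang",np.degrees(np.arctan2(v[1],v[0])).round(2),"L,W",L.round(3),W.round(3),"z",np.percentile(D[:,2],[5,50,95]).round(4))
d=cv2.imread("pics/top0.png")[150:300,150:370]; cv2.imwrite("pics/crop.png",cv2.resize(d,None,fx=3.6,fy=3.6))
E
```

```text
top cam [ 0.39053965 -0.00414343  1.17084254]
red [266. 222.] 203 c [0.5324 0.0475] ang -6.93 L,W 0.104 0.012 z [0.0009 0.0043 0.0082]
red [211. 213.] 318 c [0.5545 0.1804] ang 48.69 L,W 0.049 0.047 z [0.0576 0.0611 0.0651]
brass [91. 13.] 364 c [1.0669 0.4954] ang 29.55 L,W 0.104 0.072 z [-0.7596 -0.7506 -0.7404]
brass [126.   6.] 208 c [1.0823 0.4135] ang 82.51 L,W 0.085 0.053 z [-0.7581 -0.7498 -0.7414]
brass [160.  15.] 470 c [1.0608 0.3209] ang -49.23 L,W 0.115 0.1 z [-0.7591 -0.7502 -0.7419]
brass [212.   8.] 142 c [1.0825 0.1928] ang -81.46 L,W 0.055 0.043 z [-0.7594 -0.7505 -0.7416]
brass [275.   7.] 798 c [1.0708 0.0102] ang -87.67 L,W 0.302 0.076 z [-0.758  -0.7494 -0.7391]
brass [359.   3.] 81 c [ 1.0948 -0.1822] ang -85.74 L,W 0.058 0.02 z [-0.7547 -0.7478 -0.7391]
brass [409.   9.] 307 c [ 1.0806 -0.2999] ang 64.91 L,W 0.15 0.084 z [-0.7575 -0.7483 -0.7401]
brass [438.   3.] 86 c [ 1.0924 -0.3864] ang 80.83 L,W 0.052 0.022 z [-0.7582 -0.7503 -0.7417]
brass [490.  15.] 618 c [ 1.0579 -0.5221] ang 72.51 L,W 0.137 0.091 z [-0.7568 -0.749  -0.7403]
brass [549.   7.] 102 c [ 
[... 1870 characters left out ...]
 0.208 0.022 z [0.0331 0.0377 0.0409]
brass [267. 189.] 468 c [ 0.4929 -0.0642] ang -5.2 L,W 0.152 0.036 z [0.0293 0.0405 0.0453]
brass [  7. 330.] 114 c [ 1.0878 -0.4439] ang 15.82 L,W 0.056 0.024 z [-0.7564 -0.7501 -0.7424]
brass [ 33. 382.] 2476 c [ 1.1585 -0.3099] ang 70.76 L,W 0.209 0.172 z [-0.7565 -0.7501 -0.7434]
brass [350. 363.] 436 c [0.8677 0.2834] ang -13.65 L,W 0.05 0.042 z [-0.0002  0.0192  0.0228]
brass [117. 395.] 2386 c [ 1.0923 -0.1285] ang -72.65 L,W 0.19 0.14 z [-0.7563 -0.7499 -0.7431]
brass [169. 409.] 77 c [ 1.0894 -0.021 ] ang 6.22 L,W 0.046 0.015 z [-0.7566 -0.7506 -0.7445]
brass [218. 411.] 185 c [1.0589 0.0723] ang 85.52 L,W 0.059 0.035 z [-0.7563 -0.7499 -0.7425]
```

View pics/crop.png

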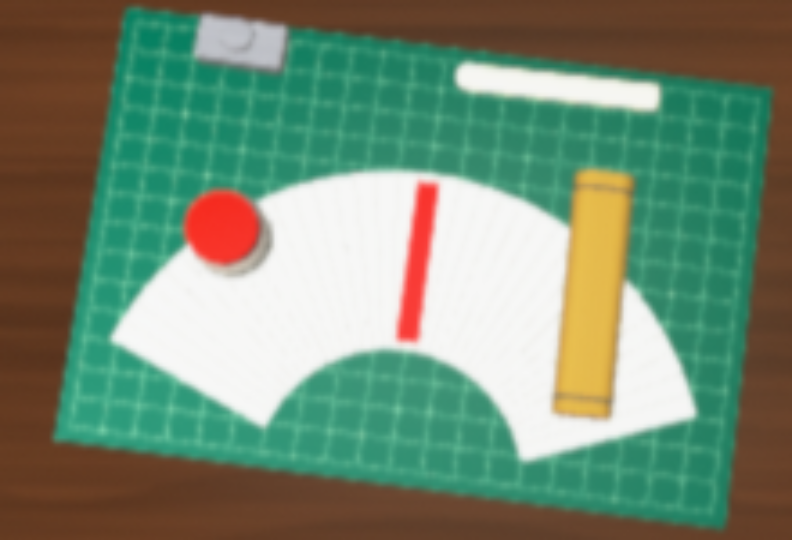

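The crop confirms the brass tube, right of the tape, with plain dark plug lines, about 119 mm off. The jar is on the other side. Next I shut the fingers, turn their closing line across the roller, touch the top and try a short first stroke.

```bash
cat > rob.py <<'E'
from bench import env
from vis import *
a=np.radians(-5.9); ax=np.array([np.cos(a),np.sin(a),0]); u=np.array([-np.sin(a),np.cos(a),0]); dn=np.array([0,0,-1.])
def rotm(s): y=s*u; return np.c_[np.cross(y,dn),y,dn]
def F(): return np.array(env.read_contact_force())
def see(save=None):
    d=env.get_image("top"); r,b=masks(d)
    if save: cv2.imwrite(save,d["frame"][...,::-1])
    for B in blob(b):
        P=onplane(d,B,.023); c=P.mean(0)
        if .4<c[0]<.62 and -.15<c[1]<.12 and len(B)>100:
            c,v,L,W=line(P); q=c-np.array([.5324,.0475]); t=np.radians(-6.9)
            print("roller",c.round(4),"tape xy",(q@[np.cos(t),np.sin(t)]).round(4),(q@[-np.sin(t),np.cos(t)]).round(4),"ang",np.degrees(np.arctan2(v[1],v[0])).round(2),"LW",L.round(3),W.round(3))
def press(target=4,zmin=.058):
    f0=F()[2]; p=np.array(env.read_tcp_pos())
    while p[2]>zmin:
        p[2]-=.0005; env.movel(p,rate=.02); f=F()[2]-f0
        if f>target: break
    print("press z",np.array(env.read_tcp_pos())[2].round(4),"cmd",p[2].round(4),"f",f.round(2)); return p
E
python3 - <<'E'
from rob import *
env.close()
q=np.array(env.read_joints()); c=np.array([.5099,-.07,0])
p=c-u*.008; p[2]=.12
Rs=min((rotm(s) for s in(1,-1)),key=lambda R:abs((np.array(env.ik(p,R))-q)[5]))
np.save("R.npy",Rs); print(env.ik(p,Rs))
env.move_pose(p,Rs); p[2]=.072; env.movel(p,rate=.1)
print("f0",F().round(2),env.read_opening()); p=press(); print(F().round(2)); see()
for i in range(2):
    p=p+u*.008; env.movel(p,rate=.03); print("f",F().round(2),"tcp",np.array(env.read_tcp_pos()).round(4)); see()
print(env.read_time_s())
d=env.get_image("scene"); cv2.imwrite("pics/s1.png",cv2.resize(d["frame"][100:280,180:420,::-1],None,fx=3,fy=3))
E
```

```text
[-2.11301306e+01  1.88278851e+01  1.02922076e+02 -2.54444375e-14
  5.82500392e+01  7.47698694e+01]
f0 [ 0.58  0.96 -0.48] -0.00010106924099494022
press z 0.0642 cmd 0.0637 f 7.07
[-1.85 -0.97  6.59]
roller [ 0.4676 -0.0641] tape xy -0.0509 -0.1186 ang 0.97 LW 0.078 0.039
f [-3.56  0.09 12.32] tcp [ 0.5103 -0.0698  0.0647]
roller [ 0.4652 -0.0608] tape xy -0.0537 -0.1156 ang -0.64 LW 0.073 0.04
f [-2.56  1.24 12.37] tcp [ 0.5111 -0.0618  0.0649]
roller [ 0.4635 -0.0571] tape xy -0.0558 -0.1121 ang -1.89 LW 0.066 0.037
9.0583
```

View pics/s1.png

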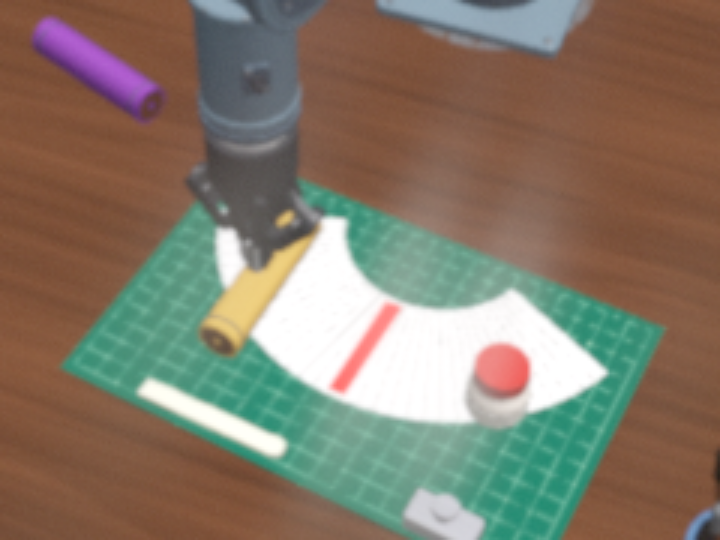

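The picture shows the fingertips on the roller's top. It rolls half the finger's way (about 8 mm so far), with roughly 12 N of press. I'll continue with strokes, a lighter press and dead reckoning, then check.

```bash
cat >> rob.py <<'E'
def stroke(c,rel,dist,f=3,rate=.04):
    """touch roller (axis at c) at rel ahead of apex, drive finger dist; returns new c"""
    p=c+u*rel; p[2]=.070; env.movel(p,rate=.15); p[2]=.0655; env.movel(p,rate=.05)
    p=press(f); g=p+u*dist; env.movel(g,rate=rate); print("f",F().round(1),"t",env.read_time_s())
    env.hold(.2); g[2]=.072; env.movel(g,rate=.05); return c+u*dist/2
E
python3 - <<'E'
from rob import *
p=np.array(env.read_tcp_pos()); p[2]=.0637
p=p+u*.014; env.movel(p,rate=.04); print(F().round(1)); env.hold(.2); p[2]=.072; env.movel(p,rate=.05)
c=np.array([.5099,-.07,0])+u*.015
for i in range(2): c=stroke(c,-.009,.036)
p=np.array(env.read_tcp_pos()); p[2]=.2; env.movel(p,rate=.3); p-=ax*.16; env.movel(p,rate=.3)
print("est",c); see("pics/t2.png"); print(env.read_time_s())
E
```

```text
[-3.8  1.8 13.2]
press z 0.064 cmd 0.0635 f 6.31
f [-4.3  0.9 12.9] t 12.4333
press z 0.0642 cmd 0.064 f 3.62
f [-2.6  1.1  9.1] t 15.025
est [ 0.51514242 -0.01927016  0.        ]
roller [ 0.5146 -0.0188] tape xy -0.0097 -0.068 ang -5.99 LW 0.163 0.038
16.8417
```

View pics/t2.png

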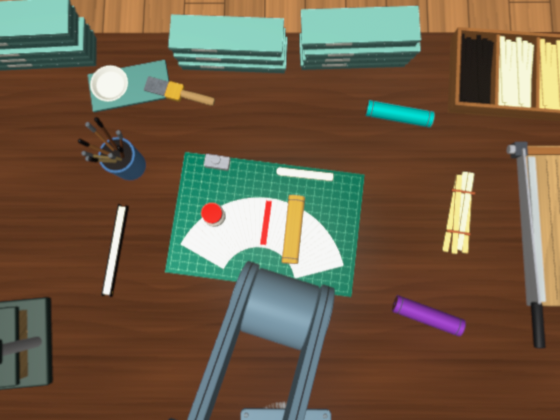

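The roller is clear to see at (293,229), 68 mm short of the tape at (266,222), and still parallel. Dead reckoning agrees within 1 mm. I'll do three more strokes and check again.

```bash
python3 - <<'E'
from rob import *
c=np.array([.5146,-.0188,0])
p=c-u*.009; p[2]=.08; env.movel(p,rate=.25)
for i in range(3): c=stroke(c,-.009,.036)
p=np.array(env.read_tcp_pos()); p[2]=.2; env.movel(p,rate=.3); p-=ax*.18; env.movel(p,rate=.3)
print("est",c); see(); print(env.read_time_s())
E
```

```text
press z 0.0641 cmd 0.0637 f 5.42
f [-3.4  0.2 11.3] t 20.3417
press z 0.0643 cmd 0.064 f 3.21
f [-2.7  2.1  9.9] t 22.9333
press z 0.0641 cmd 0.0635 f 5.73
f [-4.5  1.2 12.8] t 25.7667
est [0.5201508  0.03491395 0.        ]
roller [0.5198 0.0353] tape xy -0.011 -0.0136 ang -5.77 LW 0.163 0.038
27.6583
```

```bash
python3 - <<'E'
from rob import *
for n in("top","scene"):
    d=dict(np.load(n+"0.npz")); H=hsv(d); r=((H[...,0]<8)|(H[...,0]>172))&(H[...,1]>80)
    for B in blob(r):
        P=onplane(d,B,.003); 
        if np.hypot(*(P.mean(0)[:2]-[.532,.0475]))<.03: print(n,len(B),P.mean(0).round(4),line(P))
c=np.array([.5198,.0353,0])
p=c-u*.007; p[2]=.08; env.movel(p,rate=.25)
c=stroke(c,-.007,.0272)
p=np.array(env.read_tcp_pos()); p[2]=.2; env.movel(p,rate=.3); p-=ax*.2; env.movel(p,rate=.3)
see("pics/t3.png"); print(env.read_time_s())
d=env.get_image("scene"); cv2.imwrite("pics/s3.png",cv2.resize(d["frame"][100:280,180:420,::-1],None,fx=3,fy=3))
for B in blob(masks(d)[1]):
    P=onplane(d,B,.023)
    if .4<P.mean(0)[0]<.62 and abs(P.mean(0)[1])<.15: print("scene roller",line(P))
E
```

```text
top 286 [0.5312 0.0476 0.003 ] (array([0.53163417, 0.04747122]), array([ 0.99234086, -0.12352972], dtype=float32), np.float64(0.10746540696429457), np.float64(0.01581159375143223))
scene 150 [0.5335 0.0512 0.003 ] (array([0.53216049, 0.05123245]), array([ 0.99127316, -0.13182396], dtype=float32), np.float64(0.10577909675103823), np.float64(0.011801389223348398))
press z 0.0646 cmd 0.0641 f 4.37
f [-2.4  0.4  8.2] t 30.7583
roller [0.5211 0.0488] tape xy -0.0113 -0.0001 ang -5.81 LW 0.164 0.038
32.7083
```

View pics/t3.png

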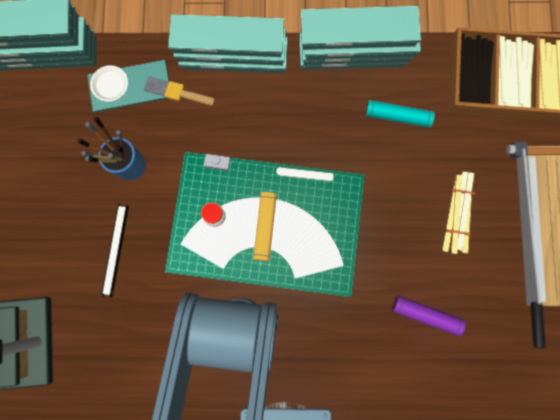

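View pics/s3.png

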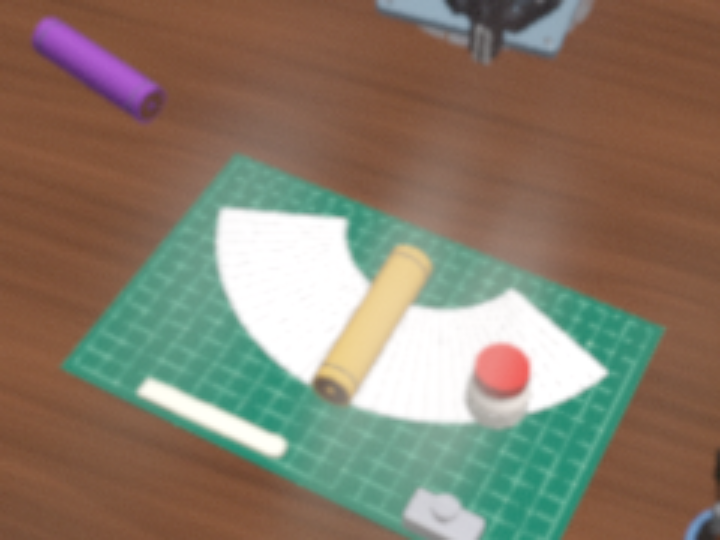

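The roller at (264,226) covers the tape completely: 0 mm off across, -11 mm along, about 1° off parallel. Nothing else has moved and the arm is clear, so I'm handing in.

```bash
python3 -c "
from rob import *
see(); print(env.sign_off())"
```

```text
roller [0.5211 0.0488] tape xy -0.0113 -0.0001 ang -5.8 LW 0.164 0.038
the job is handed in; nothing more can be done
None
```

The brass roller was rolled onto the red tape and left at rest there, about 0 mm off across, 11 mm off lengthways and 1° off parallel; nothing else looked moved, and the job is handed in (no verdict was returned).

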